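Hitch the portafilter rest onto its ball stand and latch it

ROBOT

A 7-joint arm with a two-finger parallel gripper is mounted at the origin on the work surface. World frame = base frame: x ahead of the robot, y to its left, z up, the work surface at z = 0. Lengths are in m, angles in rad, forces in N, time in s.
With the tool pointing down it reaches from about 0.4 to 0.85 m from the base axis. Payload 10.4 kg.
Tool frame: the origin (TCP) lies midway between the tips of the shut fingers; the grasp point (between the pads) lies 19 mm behind it; y points along the fingers, z is the direction in which the jaws open and shut, and the axes are right-handed (so a half turn about y gives the same grasp; the last joint's range is limited). The gripper opens to 85 mm and grips with 20 to 120 N. Pads are 22 mm wide; open, the fingers measure 114 mm over their backs; the gripper's body (76 mm by 85 mm) begins 54 mm behind the grasp point. The pads swing forward as they close: fully open they stand 13 mm farther back than shut.
Start: joints at [1.219, 0.332, -0.065, 1.46, 0.022, 1.35, -0.088], TCP at [0.202, -0.592, 0.231] pointing down, gripper open.
Joint ranges: [-2.6, 2.6], [-0.5, 2.12], [-1.47, 1.34], [0.16, 2.42], [-1.27, 4.41], [0.06, 2.06], [-2.6, 2.6]. Speed limits (rad/s): [2.22, 2.22, 2.79, 2.79, 3.14, 3.14, 3.14].

INTERFACE

Orientations are given as a rotation vector (axis times angle).
In Python, from bench import ctrl, optics, job gives the robot as it stands. The module is installed in compiled form; this text tells all that it offers.
- The arm moves only by the tool play_rows, never from a script. Its argument "steps" is a list of rows, each an object with "linear": the shift along the tool's x, y, z in cm, a list of three; "turn": the turn about the tool's y in rad. A call has exactly 8 rows; each row is the pose to reach, as a shift and turn from the pose commanded when the call began, along the tool's axes at that moment; what a row does not reach only later rows make up. A row lasts 1/10 s, in which the tool goes at most 50 mm and 8.59 degrees, less where a joint would pass 70% of its speed; a pose out of reach is approached as far as the arm can. A call with a gripper value outside its range is refused whole. "claw" is the closure, from -1 (fully open) to 1 (shut), so that 0 is half open, set as the call begins (left out, the last holds). The fingers move at their own pace and stop on an object; "grip_force" is the grip in N (left out, the last holds). Time passes only in rows, so rows that repeat a pose let the fingers close, or fill a call up. It gives the time, the measured TCP pose, the force and the opening at its end, in the units of the state.
- ctrl.sense(): the state, without advancing time (a new reading comes with each control period).
- optics.camera(name): name is "scene" or "top" or "wrist"; returns a dict with "frame" (480x640x3 uint8, red, green, blue), "z_map" (480x640 float32, m along the optical axis (not along the pixel's ray), 0 where there is no reading), "fovy" (degrees; the focal length in pixels is half the picture's height over the tangent of half this angle, whatever the lens; pixels are square), "cx", "cy" (the principal point, pixels), "rvec" (rotation vector, rad) and "tvec" (3), from world to camera coordinates, as OpenCV has them. Camera axes: x right, y down, z forward; pixel columns grow to the right and rows downward; lengths in m; the calibration is good to about 2 mm. A picture is of the moment at which its call begins.
- job.finish_job(): hands the job in, once; it reports no verdict.
The state is a dict: "time_s": time; "joint_pos": joint angles; "joint_velocities": joint speeds; "tau": joint torques, N m; "tool_pos": TCP position; "orientation": TCP orientation; "wrist_force": force on the tool from outside, world axes, zero at the start; "torque": the same for the moment, N m; "opening": opening from 0.0 (shut) to 1.0 (fully open).
Only numpy, scipy, OpenCV 4.12 (cv2) and the standard library are available. Lean on these libraries where they do the work, as an engineer would, in place of code of your own. Each camera call takes 0.05 s, during which the arm holds its last target. There are 200 camera calls.

TASK

Fit the portafilter rest onto its ball stand: lower its socket over the ball and push it down past the stiff cup inside until its flange sits fully home and flat on the stand, and only then press its latch lever all the way down. The stand's height differs each time, so feel for it: press gently, only as hard as each step needs, then let go, and leave the other things on the counter alone.

Things in the scene. Friction and masses are not known exactly. Their poses are not given: they have to be found in the camera images.
- stand: Dark steel ball stand, fixed to the counter: round foot 120 mm across, a telescopic column clamped at a height that differs each time, on it a flat round shoulder plate 92 mm across, then a bright 14 mm neck with a steel ball 30 mm in diameter, all upright on one axis. Origin: centre of the foot's underside, on the counter (its pose says nothing of the ball's height); z up.
- foot_top (a point): Centre of the top of the stand's foot sleeve, 24 mm above the counter, on the stand's axis. The shoulder plate's flat top lies anywhere from 39 to 67 mm above the counter and is not reported: see it or feel for it. The ball's centre is always 28 mm above the plate (67 to 95 mm above the counter), its top 43 mm above the plate.
- head: Loose aluminium portafilter rest, about 0.6 kg, standing on its flange (90 mm across, 6 mm thick). Origin: centre of the flange's underside; z up; x points to the latch lever, -x to the two black rest prongs (at y = +-17 mm, out to x = -67 mm, up to 71 mm high). Round socket housing 47 mm across from 6 to 40 mm, a square block on top of it. It may have any yaw on the ball.
- grip (a point): Centre of the rest's square top block, on the head's axis 50 mm above the flange's underside. The block is 46 x 46 mm, from 38 to 62 mm above the underside; its flat sides at y = +-23 mm are free for gripping.
- seat (a point): Where the ball's centre lies in the socket when home: on the head's axis, 28 mm above the underside. Bore 33 mm across, funnel mouth 43 mm. A stiff friction cup inside meets the ball 6 mm before home; about 14 N in all (own weight of some 6 N included) slides it slowly up, then the flange lands hard on the shoulder plate: home. It does not spring back; off home the rest can rock.
- latch (a joint): Latch lever angle, rad: 0 = fully open, up at 46 degrees (starts at 0 to 0.12); 0.8 = fully down, level, at its hard stop. Hinge along the head's y at x = 30 mm, 46 mm above the flange's underside. Needs about 6 N at its pad; stiff friction, stays where left. Its tongue swings in under the ball; unless the rest is home it jams before it is down.
- pad (a point): Centre of the top of the lever's steel press pad, 26 x 26 mm, 6 mm thick, 42 mm from the hinge. Fully open it lies at about x = 55 mm, 80 mm above the flange's underside; fully down at x = 72 mm, 52 mm above it. Moves with the lever.
- pitcher: Bystander: steel milk pitcher, 84 mm across, 110 mm high. Origin: centre of its underside.
- tamper: Bystander: dark steel coffee tamper standing on its 58 mm base, 86 mm high. Origin: centre of its underside.
- espresso_cup: Bystander: white cup, 66 mm across, 58 mm high. Origin: centre of its underside.
- bean_jar: Bystander: amber jar, 84 mm across, 130 mm high. Origin: centre of its underside.
- spoon: Bystander: spoon lying on the counter. Origin: its underside.
- portafilter: Bystander: steel filter basket 68 mm across with a black handle along its x, lying flat, 210 mm long. Origin: centre of the basket's underside.

How it is judged:
On the way:
1. the socket is on the ball and bears on it, the latch lever still up (horizontal distance between seat and stand below 0.004 m and angle between head's own z axis and vertical below 0.12 rad and contact force between head and stand above 3 N and value of joint latch below 0.35 rad and z of seat in the frame of stand between 0.064 and 0.0975 m), for 0.2 s.
At the end, for the whole second after the job is handed in: The rest sits latched on the stand, at rest: socket axis within 3 mm of the stand's axis, tilted less than 0.06 rad, resting on the stand, its seat point 64 to 97.5 mm above the counter, and the latch lever at more than 0.75 rad (of 0.8), which its tongue allows only with the rest home on the ball (horizontal distance between seat and stand below 0.003 m and angle between head's own z axis and vertical below 0.06 rad and contact force between head and stand above 2 N and value of joint latch above 0.75 rad and linear speed of head below 0.02 m/s and z of seat in the frame of stand between 0.064 and 0.0975 m); the robot touches nothing.
It fails at once if the rest pressed against the stand with more than 50 N (contact force between head and stand above 50 N).
It fails at once if a bystander moved more than 30 mm (distance of any of pitcher, tamper, espresso_cup, bean_jar, spoon, portafilter from where it was at the start of the episode above 0.03 m).
It also fails if it takes over 69 s, if anything falls off the work surface, if the arm or the gripper's body presses on something with over 40 N, if the wrist force passes 120 N, or if a joint passes its speed limit or range.

## Working session

There is one attempt and no reset: what is moved stays moved. The work goes in short steps, Python scripts to look and compute and a tool call to move; the robot and the scene stay as the last step left them, time stands still between calls to the robot, and variables do not carry over. Pictures are saved under pics/ and viewed, about 8 in all and at most 12, crops included, and the job is handed in when it is done.

Besides the shell and the picture viewer there is one more tool, called after ">>>" in YAML: its name, and indented under it one key for each argument. play_rows: Moves the arm, as the interface text tells. Its arguments: {"type":"object","properties":{"steps":{"type":"array","items":{"type":"object","properties":{"linear":{"type":"array","items":{"type":"number"}},"turn":{"type":"number"}}}},"claw":{"type":"number"},"grip_force":{"type":"number"}},"required":["steps"]}

```bash
mkdir -p pics
cat > h.py <<'E'
import numpy as np,cv2
from bench import ctrl,optics,job
def cam(n):
    d=optics.camera(n);np.savez('%s.npz'%n,**d);return d
def load(n): return np.load('%s.npz'%n)
def pts(d):
    f=240/np.tan(np.radians(float(d['fovy']))/2);z=d['z_map'].astype(float)
    v,u=np.mgrid[:480,:640]
    c=np.stack([(u-float(d['cx']))*z/f,(v-float(d['cy']))*z/f,z],-1)
    R=cv2.Rodrigues(np.array(d['rvec'],float))[0]
    p=(c-np.array(d['tvec'],float).ravel())@R
    p[z==0]=np.nan
    return p
E
python3 - <<'E'
from h import *
for n in('scene','top'):
    d=cam(n);cv2.imwrite('pics/%s1.png'%n,d['frame'][...,::-1])
s=ctrl.sense();print({k:np.round(s[k],3) for k in s})
E
```

```text
{'time_s': np.float64(0.1), 'joint_pos': array([ 1.219,  0.333, -0.065,  1.461,  0.022,  1.35 , -0.089]), 'joint_velocities': array([ 0.001, -0.002,  0.   , -0.003,  0.002, -0.001,  0.001]), 'tau': array([ 1.0000e-03, -6.2675e+01,  4.9000e-02, -3.9243e+01,  1.6000e-02,
        7.0000e-03, -0.0000e+00]), 'tool_pos': array([ 0.202, -0.591,  0.231]), 'orientation': array([-0.339,  2.045, -2.042]), 'wrist_force': array([0.136, 0.089, 0.871]), 'torque': array([-0.009,  0.007, -0.023]), 'opening': np.float64(1.001)}
```

View pics/scene1.png

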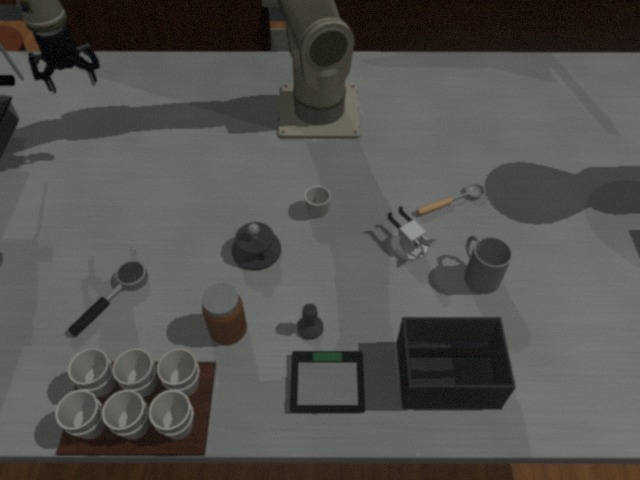

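View pics/top1.png

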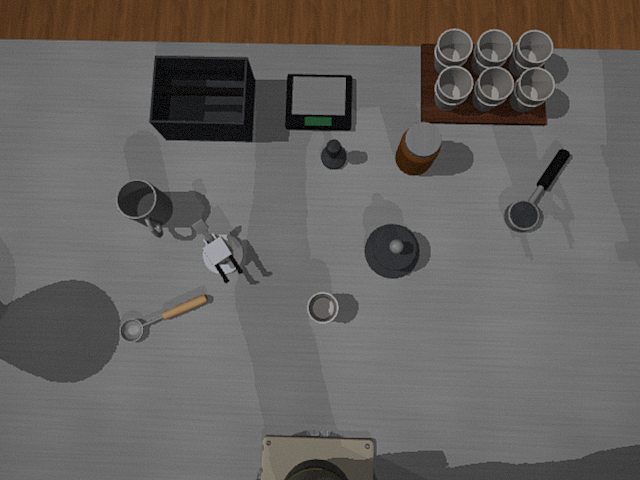

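The scene view shows the rest at (412,233) and the stand at (256,245). In the top view the rest's block is at (217,250) with its lever to the upper left, and the ball is at (397,246). Next I'll get metric positions from the depth maps.

Run:
```python
from h import *
d=load('top');p=pts(d)
def show(name,v0,v1,u0,u1):
    c=d['frame'][v0:v1,u0:u1,::-1];return cv2.resize(c,None,fx=5,fy=5,interpolation=cv2.INTER_CUBIC)
cv2.imwrite('pics/crop.png',np.hstack([show('h',205,290,180,255),show('s',205,290,355,430)]))
for n in('top','scene'):
    d2=load(n);q=pts(d2).reshape(-1,3)
    print(n,'table z',np.nanmedian(q[:,2]))
    # stand
    for nm,cx,r in(('stand',None,None),):
        pass
    P=pts(load('top'))
    c=P[246,397];print('ball px',c)
    h=P[250,217];print('head px',h)
    near=q[np.linalg.norm(q[:,:2]-c[:2],axis=1)<.09]
    hz,e=np.histogram(near[:,2],bins=np.arange(0,.13,.004));print('stand',[(round(a,3),b) for a,b in zip(e,hz) if b])
    near=q[np.linalg.norm(q[:,:2]-h[:2],axis=1)<.09]
    hz,e=np.histogram(near[:,2],bins=np.arange(0,.13,.004));print('head',[(round(a,3),b) for a,b in zip(e,hz) if b])
    top=near[(near[:,2]>.057)&(near[:,2]<.067)]
    print('blocktop',len(top),np.median(top,0),cv2.minAreaRect((top[:,:2]*1000).astype(np.float32)))
```

```text
top table z 0.00023993255966013032
ball px [ 0.5093985  -0.15255401  0.09923433]
head px [0.49581936 0.21881218 0.06397434]
stand [(np.float64(0.0), np.int64(1532)), (np.float64(0.004), np.int64(130)), (np.float64(0.008), np.int64(401)), (np.float64(0.012), np.int64(373)), (np.float64(0.016), np.int64(37)), (np.float64(0.044), np.int64(1)), (np.float64(0.048), np.int64(105)), (np.float64(0.052), np.int64(866)), (np.float64(0.056), np.int64(348)), (np.float64(0.06), np.int64(4)), (np.float64(0.08), np.int64(3)), (np.float64(0.084), np.int64(21)), (np.float64(0.088), np.int64(43)), (np.float64(0.092), np.int64(60)), (np.float64(0.096), np.int64(38)), (np.float64(0.1), np.int64(2))]
head [(np.float64(0.0), np.int64(1622)), (np.float64(0.004), np.int64(445)), (np.float64(0.008), np.int64(132)), (np.float64(0.012), np.int64(7)), (np.float64(0.016), np.int64(9)), (np.float64(0.02), np.int64(5)), (np.float64(0.024), np.int64(4)), (np.float64(0.028), np.int64(5)), (np.float64(0.032), np.int64(3)), (np.float64(0.036), np.int64(11)), (np.float64(0.04), np.int64(9)), (np.float64(0.044), np.int6
[... 1595 characters left out ...]
64(0.024), np.int64(18)), (np.float64(0.028), np.int64(23)), (np.float64(0.032), np.int64(18)), (np.float64(0.036), np.int64(26)), (np.float64(0.04), np.int64(21)), (np.float64(0.044), np.int64(30)), (np.float64(0.048), np.int64(44)), (np.float64(0.052), np.int64(81)), (np.float64(0.056), np.int64(177)), (np.float64(0.06), np.int64(242)), (np.float64(0.064), np.int64(44)), (np.float64(0.068), np.int64(21)), (np.float64(0.072), np.int64(16)), (np.float64(0.076), np.int64(16)), (np.float64(0.08), np.int64(20)), (np.float64(0.084), np.int64(16))]
blocktop 430 [0.49433346 0.21712777 0.06090907] ((489.2010498046875, 215.10385131835938), (113.71619415283203, 46.83668899536133), 35.188690185546875)
```

View pics/crop.png

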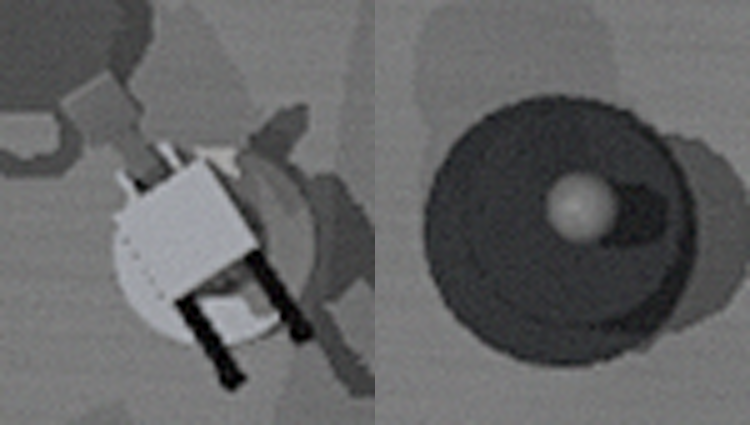

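The crop gives the block corners at about (120,215), (205,160), (258,245) and (175,300), with the lever pointing along roughly +33° yaw. Next I'll refine the block and ball positions and work out the move.

```bash
cat >> h.py <<'E'
from scipy.spatial.transform import Rotation as Ro
def plane(d,uv,z):
    f=240/np.tan(np.radians(float(d['fovy']))/2)
    R=cv2.Rodrigues(np.array(d['rvec'],float))[0];t=np.array(d['tvec'],float).ravel()
    uv=np.atleast_2d(uv).astype(float)
    r=np.c_[(uv[:,0]-float(d['cx']))/f,(uv[:,1]-float(d['cy']))/f,np.ones(len(uv))]@R
    o=-R.T@t
    return o+r*((z-o[2])/r[:,2])[:,None]
def go(*wps):
    "tool shifts (cm) to world waypoints (x,y,z), and turn so tool z is at yaw (mod pi)"
    s=ctrl.sense();R=Ro.from_rotvec(s['orientation']);p=np.array(s['tool_pos'])
    print('t',round(float(s['time_s']),2),'p',np.round(p,4),'F',np.round(s['wrist_force'],1),'T',np.round(s['torque'],2),'open',round(float(s['opening']),3))
    print('tool axes cols',np.round(R.as_matrix(),3).tolist(),'q7',round(s['joint_pos'][6],2))
    for w in wps:
        print('->',w[:3],'lin',np.round(R.inv().apply(np.array(w[:3])-p)*100,2))
        if len(w)>3:
            z=R.as_matrix()[:,2];x=R.as_matrix()[:,0]
            v=np.array([np.cos(w[3]),np.sin(w[3]),0])
            a=np.arctan2(v@x,v@z);a=(a+np.pi/2)%np.pi-np.pi/2
            print('   turn',round(a,3),'or',round(a-np.sign(a)*np.pi,3))
E
python3 - <<'E'
from h import *
for n,rb,rh in(('top',(235,260,385,410),(215,275,190,245)),('scene',(220,245,243,266),(215,250,385,432))):
    d=load(n);g=cv2.cvtColor(d['frame'],cv2.COLOR_RGB2GRAY).astype(int);P=pts(d)
    v,u=np.mgrid[:480,:640];uv=np.stack([u,v],-1)
    def sel(b):
        m=np.zeros((480,640),bool);m[b[0]:b[1],b[2]:b[3]]=1;return m
    m=sel(rb)&(P[...,2]>.073)
    q=P[m];A=np.c_[2*q,np.ones(len(q))]
    # fixed-radius sphere fit
    from scipy.optimize import least_squares
    r=least_squares(lambda c:np.linalg.norm(q-c,axis=1)-.015,q.mean(0)-[0,0,.01],loss='soft_l1',f_scale=.002)
    print(n,'ball sphere',r.x,len(q))
    ctr=cv2.minEnclosingCircle(uv[m].astype(np.float32));print('outline',ctr,plane(d,ctr[0],r.x[2]), 'mean', plane(d,uv[m].mean(0),r.x[2]))
    c=r.x[:2]
    pl=(np.linalg.norm(P[...,:2]-c,axis=2)<.055)&(P[...,2]>.044)&(P[...,2]<.062)
    print('plate z',np.median(P[pl][:,2]),cv2.minEnclosingCircle(P[pl][:,:2].astype(np.float32)))
    m=sel(rh)&(g>130)&(P[...,2]>.054)&(P[...,2]<.072);m=cv2.morphologyEx(m.astype(np.uint8),cv2.MORPH_OPEN,np.ones((5,5)))>0
    w=plane(d,uv[m],.062)[:,:2];print('block',m.sum(),w.mean(0),cv2.minAreaRect((w*1000).astype(np.float32)))
d=load('top')
w=plane(d,[[180+a/5,205+b/5] for a,b in((120,215),(205,160),(258,245),(175,300))],.062);print(w,w.mean(0))
go((.45,-.35,.25),(.49,.216,.231,np.radians(34)+np.pi/2))
E
```

```text
top ball sphere [ 0.51094133 -0.15291038  0.08286511] 167
outline ((396.2291564941406, 246.3958282470703), 7.254480361938477) [[ 0.51078867 -0.15305073  0.08286511]] mean [[ 0.5107788  -0.1530964   0.08286511]]
plate z 0.05474820440625683 ((0.5106555819511414, -0.15314064919948578), 0.0463448092341423)
block 412 [0.49418736 0.22090829] ((494.9505310058594, 220.16915893554688), (44.64305114746094, 44.355712890625), 36.59955978393555)
scene ball sphere [ 0.5133578  -0.15053833  0.0815274 ] 129
outline ((252.59091186523438, 229.13636779785156), 6.410638809204102) [[ 0.51301862 -0.15045     0.0815274 ]] mean [[ 0.51316506 -0.15053284  0.0815274 ]]
plate z 0.053023887103732514 ((0.5136451721191406, -0.14887136220932007), 0.0483812652528286)
block 223 [0.49779346 0.22370564] ((497.27557373046875, 223.06192016601562), (42.61768341064453, 38.90541076660156), 34.32758712768555)
[[0.49955175 0.24691229 0.062     ]
 [0.52382659 0.21248222 0.062     ]
 [0.48844463 0.18808591 0.062     ]
 [0.46442025 0.22155764 0.062     ]] [0.4940608  0.21725952 0.062     ]
t 0.1 p [ 0.2017 -0.5912  0.2306] F [0.1 0.1 0.9] T [-0.01  0.01 -0.02] open 1.001
tool axes cols [[-0.946, -0.0, 0.323], [-0.323, 0.001, -0.946], [0.0, -1.0, -0.001]] q7 -0.09
-> (0.45, -0.35, 0.25) lin [-31.29  -1.92 -14.82]
-> (0.49, 0.216, 0.231) lin [-5.335e+01  4.000e-02 -6.709e+01]
   turn -0.265 or 2.877
```

>>> play_rows:
  steps:
    - {"linear": [-4,-0.3,-1.9],"turn": 0}
    - {"linear": [-8,-0.6,-3.7],"turn": 0}
    - {"linear": [-12,-0.9,-5.6],"turn": 0}
    - {"linear": [-16,-1.2,-7.5],"turn": 0}
    - {"linear": [-20,-1.4,-9.3],"turn": 0}
    - {"linear": [-24,-1.6,-11.2],"turn": 0}
    - {"linear": [-28,-1.8,-13],"turn": 0}
    - {"linear": [-31.3,-1.9,-14.8],"turn": 0}
  claw: -1
  grip_force: 40

```text
time_s: 0.9
tool_pos: [0.4519, -0.3483, 0.2502]
orientation: [-0.34, 2.043, -2.042]
wrist_force: [1.1, 0.6, -0.5]
opening: 0.999
```

>>> play_rows:
  steps:
    - {"linear": [-3,0,-4],"turn": 0}
    - {"linear": [-6,0,-8],"turn": 0}
    - {"linear": [-9,0,-12],"turn": 0}
    - {"linear": [-11,0,-16.5],"turn": 0}
    - {"linear": [-13,0,-21],"turn": 0}
    - {"linear": [-14.5,0,-25],"turn": 0}
    - {"linear": [-16,0,-29.5],"turn": 0}
    - {"linear": [-17.5,0,-34],"turn": 0}

```text
time_s: 1.7
tool_pos: [0.5056, 0.0296, 0.2501]
orientation: [-0.339, 2.043, -2.044]
wrist_force: [0.6, 0.6, -0.0]
opening: 0.994
```

Run:
```python
from h import *
go((.4945,.22,.2,np.radians(125.5)))
```

```text
t 1.7 p [0.5056 0.0296 0.2501] F [ 0.6  0.6 -0. ] T [-0.02 -0.02  0.01] open 0.994
tool axes cols [[-0.947, -0.0, 0.323], [-0.323, -0.0, -0.947], [0.0, -1.0, 0.0]] q7 -1.43
-> (0.4945, 0.22, 0.2) lin [ -5.09   5.01 -18.38]
   turn -0.291 or 2.85
```

>>> play_rows:
  steps:
    - {"linear": [-1,1,-3.5],"turn": -0.05}
    - {"linear": [-2,2,-7],"turn": -0.1}
    - {"linear": [-3,3,-11],"turn": -0.15}
    - {"linear": [-4,4,-14.5],"turn": -0.2}
    - {"linear": [-5.1,5,-18.4],"turn": -0.25}
    - {"linear": [-5.1,5,-18.4],"turn": -0.29}
    - {"linear": [-5.1,5,-18.4],"turn": -0.29}
    - {"linear": [-5.1,5,-18.4],"turn": -0.29}

```text
time_s: 2.5
tool_pos: [0.4952, 0.2176, 0.2001]
orientation: [-0.595, 1.868, -1.87]
wrist_force: [1.1, 0.5, 0.3]
opening: 1.002
```

Run:
```python
from h import *
d=cam('wrist');cv2.imwrite('pics/w1.png',d['frame'][...,::-1])
go((.4945,.22,.1,np.radians(125.5)))
P=pts(d);print(np.round(d['tvec'],3),d['fovy'])
for v in range(60,480,60): print([tuple(np.round(P[v,u],3).tolist()) for u in range(200,460,60)])
```

```text
t 2.55 p [0.4954 0.2174 0.2003] F [-0.2  0.4 -0.1] T [-0.04 -0.01  0.02] open 1.001
tool axes cols [[-0.816, 0.0, 0.578], [-0.578, -0.001, -0.816], [0.0, -1.0, 0.001]] q7 -1.58
-> (0.4945, 0.22, 0.1) lin [-0.08 10.03 -0.27]
   turn -0.004 or 3.138
[-0.109  0.484  0.487] 68.69260207797922
[(0.545, 0.388, 0.001), (0.576, 0.343, 0.006), (0.607, 0.301, 0.001), (0.638, 0.258, 0.0), (0.669, 0.214, -0.001)]
[(0.502, 0.362, 0.001), (0.534, 0.317, 0.0), (0.566, 0.272, 0.001), (0.598, 0.227, 0.001), (0.63, 0.182, -0.0)]
[(0.454, 0.335, 0.001), (0.488, 0.288, -0.0), (0.526, 0.243, 0.061), (0.555, 0.193, 0.0), (0.588, 0.146, 0.001)]
[(0.402, 0.305, 0.0), (0.437, 0.255, 0.0), (0.486, 0.215, 0.063), (0.507, 0.157, 0.002), (0.542, 0.107, -0.0)]
[(0.477, 0.261, 0.223), (0.382, 0.22, -0.0), (0.419, 0.168, 0.001), (0.455, 0.117, 0.001), (0.528, 0.188, 0.222)]
[(0.465, 0.249, 0.236), (0.32, 0.181, -0.0), (0.359, 0.126, 0.0), (0.398, 0.072, 0.001), (0.512, 0.177, 0.23)]
[(0.495, 0.246, 0.288), (0.495, 0.235, 0.281), (0.503, 0.225, 0.282), (0.51, 0.214, 0.282), (0.521, 0.21, 0.289)]
```

View pics/w1.png

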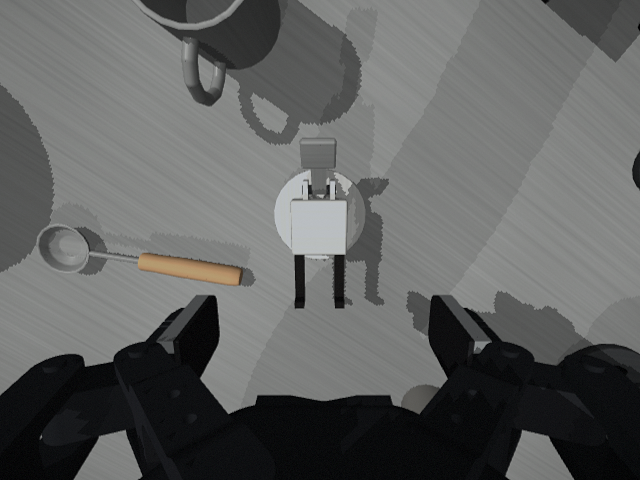

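The wrist view shows the block squared to the jaws, with corners at about (292,200), (346,200), (347,255) and (292,254). Pitcher and spoon are clear.

Run:
```python
from h import *
d=load('wrist');w=plane(d,[(292,200),(346.5,200),(347,254.5),(292,254.5)],.062);c=w.mean(0);print(w,c)
e=w[0]-w[3];print(np.degrees(np.arctan2(e[1],e[0])))
go((c[0],c[1],.028,np.radians(125.5)))
```

```text
[[0.50005081 0.25256304 0.062     ]
 [0.52536822 0.21689724 0.062     ]
 [0.48875006 0.18942272 0.062     ]
 [0.46211198 0.22694855 0.062     ]] [0.49407027 0.22145789 0.062     ]
34.02534315604621
t 2.55 p [0.4954 0.2174 0.2003] F [-0.2  0.4 -0.1] T [-0.04 -0.01  0.02] open 1.001
tool axes cols [[-0.816, 0.0, 0.578], [-0.578, -0.001, -0.816], [0.0, -1.0, 0.001]] q7 -1.58
-> (np.float64(0.49407026908413887), np.float64(0.22145788761659566), 0.028) lin [-0.13 17.23 -0.42]
   turn -0.004 or 3.138
```

>>> play_rows:
  steps:
    - {"linear": [-0.1,2.5,-0.3],"turn": 0}
    - {"linear": [-0.1,5,-0.3],"turn": 0}
    - {"linear": [-0.1,7.5,-0.3],"turn": 0}
    - {"linear": [-0.1,10,-0.3],"turn": 0}
    - {"linear": [-0.1,12.5,-0.3],"turn": 0}
    - {"linear": [-0.1,15,-0.3],"turn": 0}
    - {"linear": [-0.1,16.8,-0.3],"turn": 0}
    - {"linear": [-0.1,17.2,-0.3],"turn": 0}

```text
time_s: 3.35
tool_pos: [0.4934, 0.2198, 0.0265]
orientation: [-0.598, 1.869, -1.871]
wrist_force: [0.1, 0.2, -0.3]
opening: 0.999
```

>>> play_rows:
  steps:
    - {"linear": [0,0,0],"turn": 0}
    - {"linear": [0,0,0],"turn": 0}
    - {"linear": [0,0,0],"turn": 0}
    - {"linear": [0,0,0],"turn": 0}
    - {"linear": [0,0,0],"turn": 0}
    - {"linear": [0,0,0],"turn": 0}
    - {"linear": [0,0,0],"turn": 0}
    - {"linear": [0,0,0],"turn": 0}
  claw: 1
  grip_force: 60

```text
time_s: 4.15
tool_pos: [0.4949, 0.2219, 0.0298]
orientation: [-0.594, 1.867, -1.867]
wrist_force: [-1.5, -0.2, 5.5]
opening: 0.531
```

Run:
```python
from h import *
d=cam('wrist');cv2.imwrite('pics/w2.png',d['frame'][...,::-1])
go((.494,.2215,.028,np.radians(125.5)))
```

```text
t 4.2 p [0.4949 0.2219 0.0298] F [-1.6 -0.9  5. ] T [-0.14  0.29 -0.05] open 0.528
tool axes cols [[-0.815, 0.002, 0.58], [-0.58, 0.0, -0.815], [-0.002, -1.0, 0.001]] q7 -1.72
-> (0.494, 0.2215, 0.028) lin [ 0.1   0.18 -0.02]
   turn -0.001 or 3.14
```

View pics/w2.png

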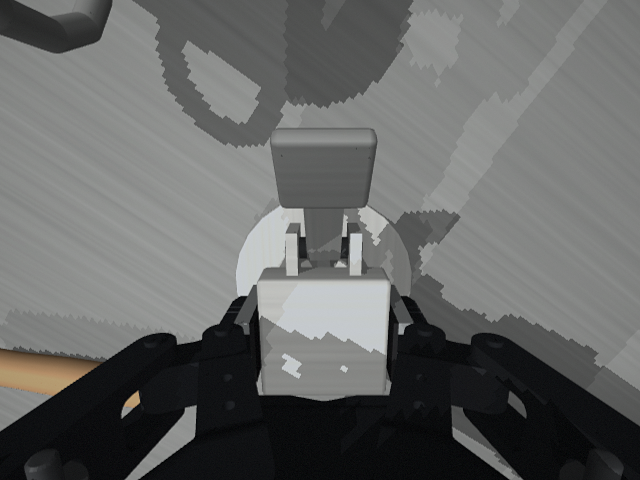

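The grip holds: opening 0.53 is about 45 mm, and the block is between the pads. Next I'll measure the block centre relative to the TCP and lift.

>>> play_rows:
  steps:
    - {"linear": [0,-1,0],"turn": 0}
    - {"linear": [0,-3,0],"turn": 0}
    - {"linear": [0,-6,0],"turn": 0}
    - {"linear": [0,-9,0],"turn": 0}
    - {"linear": [0,-12,0],"turn": 0}
    - {"linear": [0,-14,0],"turn": 0}
    - {"linear": [0,-15,0],"turn": 0}
    - {"linear": [0,-15,0],"turn": 0}

```text
time_s: 5.0
tool_pos: [0.4943, 0.2216, 0.1794]
orientation: [-0.595, 1.867, -1.867]
wrist_force: [0.0, 0.4, -7.0]
opening: 0.528
```

Run:
```python
from h import *
d=load('wrist');w=plane(d,[(258,279),(389,279),(387,395),(262,395)],.062);c=w.mean(0);print(w,c)
d=cam('wrist');cv2.imwrite('pics/w3.png',d['frame'][...,::-1])
P=pts(d);print([np.round(P[v,324],4).tolist() for v in (290,310,330,350,370)],[np.round(P[330,u],4).tolist() for u in (270,300,350,380)])
go((.5115,-.152,.2,np.radians(125.5)))
```

```text
[[0.50021831 0.2532389  0.062     ]
 [0.52575336 0.21739844 0.062     ]
 [0.48938741 0.18966104 0.062     ]
 [0.46257734 0.22730876 0.062     ]] [0.4944841  0.22190179 0.062     ]
[[0.5093, 0.2327, 0.2117], [0.5032, 0.2283, 0.2114], [0.4973, 0.2241, 0.2121], [0.491, 0.2196, 0.2125], [0.4841, 0.2147, 0.2119]] [[0.4865, 0.2394, 0.2125], [0.4929, 0.2311, 0.2131], [0.5026, 0.2168, 0.2124], [0.5085, 0.208, 0.2118]]
t 5.05 p [0.4938 0.2213 0.178 ] F [ 1.5 -0.6 -8.3] T [0.01 0.06 0.  ] open 0.534
tool axes cols [[-0.815, -0.0, 0.58], [-0.58, -0.0, -0.815], [0.0, -1.0, 0.0]] q7 -1.6
-> (0.5115, -0.152, 0.2) lin [20.21 -2.18 31.43]
   turn -0.001 or 3.141
```

View pics/w3.png

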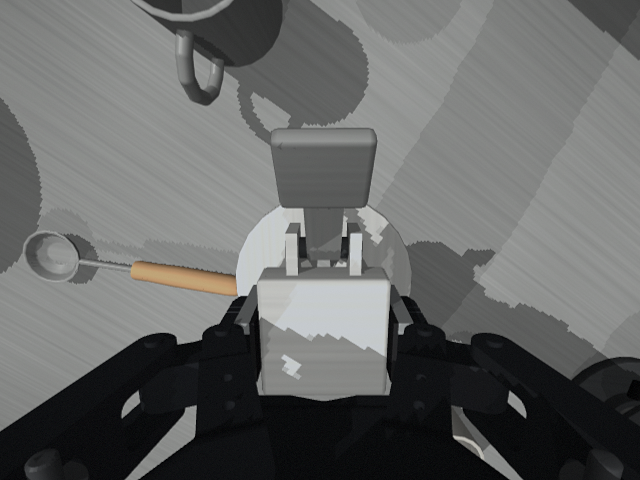

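The rest is held level and centred, with the block centre within 0.5 mm of the TCP. I'll go to a spot 9 cm short of the stand so the wrist camera can see the ball.

Run:
```python
from h import *
go((.437,-.204,.2))
```

```text
t 5.05 p [0.4938 0.2213 0.178 ] F [ 1.5 -0.6 -8.3] T [0.01 0.06 0.  ] open 0.534
tool axes cols [[-0.815, -0.0, 0.58], [-0.58, -0.0, -0.815], [0.0, -1.0, 0.0]] q7 -1.6
-> (0.437, -0.204, 0.2) lin [29.3  -2.18 31.35]
```

>>> play_rows:
  steps:
    - {"linear": [1.2,-0.2,1.3],"turn": 0}
    - {"linear": [3.6,-0.7,3.9],"turn": 0}
    - {"linear": [6.4,-1.2,6.9],"turn": 0}
    - {"linear": [9.2,-1.7,9.9],"turn": 0}
    - {"linear": [12,-2.2,12.9],"turn": 0}
    - {"linear": [14.8,-2.2,15.9],"turn": 0}
    - {"linear": [17.6,-2.2,18.9],"turn": 0}
    - {"linear": [20.4,-2.2,21.9],"turn": 0}

```text
time_s: 5.85
tool_pos: [0.4535, -0.0768, 0.1989]
orientation: [-0.599, 1.869, -1.867]
wrist_force: [1.2, 0.2, -6.5]
opening: 0.531
```

>>> play_rows:
  steps:
    - {"linear": [2.5,0,2.6],"turn": 0}
    - {"linear": [4.8,0,5.0],"turn": 0}
    - {"linear": [6.8,0,7.2],"turn": 0}
    - {"linear": [8.2,0,8.7],"turn": 0}
    - {"linear": [8.9,0,9.4],"turn": 0}
    - {"linear": [8.9,0,9.4],"turn": 0}
    - {"linear": [8.9,0,9.4],"turn": 0}
    - {"linear": [8.9,0,9.4],"turn": 0}

```text
time_s: 6.65
tool_pos: [0.4373, -0.2018, 0.2001]
orientation: [-0.599, 1.867, -1.866]
wrist_force: [0.2, -0.1, -6.3]
opening: 0.53
```

Run:
```python
from h import *
d=cam('wrist');cv2.imwrite('pics/w4.png',d['frame'][...,::-1])
go((.5105,-.1515,.2,np.radians(125.5)))
P=pts(d);c=np.array([.5105,-.1515])
m=(np.linalg.norm(P[...,:2]-c,axis=2)<.06)
q=P[m]
pl=q[(q[:,2]>.044)&(q[:,2]<.062)]
print('plate z',np.median(pl[:,2]),len(pl),cv2.minEnclosingCircle(pl[:,:2].astype(np.float32)))
b=q[(q[:,2]>.072)&(q[:,2]<.11)]
from scipy.optimize import least_squares
r=least_squares(lambda c:np.linalg.norm(b-c,axis=1)-.015,b.mean(0)-[0,0,.01],loss='soft_l1',f_scale=.002);print(r.x,len(b))
mm=m&(P[...,2]>.072)&(P[...,2]<.11);v,u=np.where(mm);cc=cv2.minEnclosingCircle(np.c_[u,v].astype(np.float32));print(cc,plane(d,cc[0],r.x[2]))
```

```text
t 6.7 p [ 0.4373 -0.2021  0.2002] F [ 0.1 -0.5 -5.6] T [-0.03 -0.02 -0.  ] open 0.526
tool axes cols [[-0.813, -0.0, 0.582], [-0.582, 0.0, -0.813], [-0.0, -1.0, -0.0]] q7 -0.63
-> (0.5105, -0.1515, 0.2) lin [-8.9   0.02  0.15]
   turn 0.001 or -3.14
plate z 0.05465553964786163 6166 ((0.5096741318702698, -0.15081389248371124), 0.04599935561418533)
[ 0.50980651 -0.15070879  0.08254714] 1376
((325.42095947265625, 111.18709564208984), 22.2326602935791) [[ 0.51044365 -0.15044105  0.08254714]]
```

View pics/w4.png

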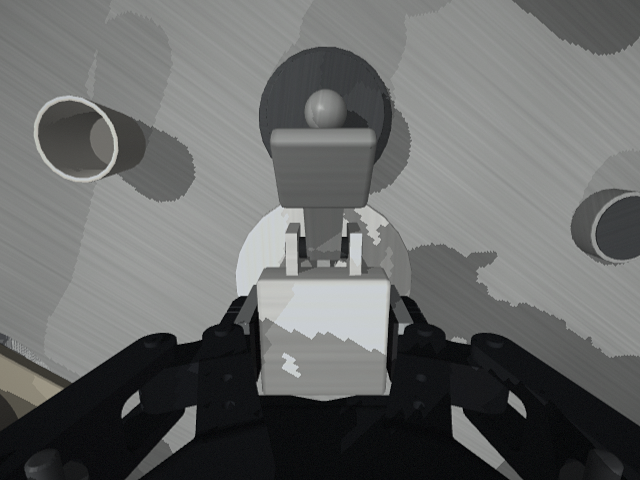

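The wrist view shows the ball at (325,110), which gives a centre of (0.510, -0.151, 0.0825) and a plate height of about 0.0547. Home should then come at a TCP z of about 0.084. I'll move over the ball and lower.

>>> play_rows:
  steps:
    - {"linear": [-1.5,0,0],"turn": 0}
    - {"linear": [-4,0,0],"turn": 0}
    - {"linear": [-6.5,0,0.1],"turn": 0}
    - {"linear": [-8.2,0,0.1],"turn": 0}
    - {"linear": [-8.9,0,0.1],"turn": 0}
    - {"linear": [-8.9,0,0.1],"turn": 0}
    - {"linear": [-8.9,2,0.1],"turn": 0}
    - {"linear": [-8.9,4,0.1],"turn": 0}

```text
time_s: 7.5
tool_pos: [0.5096, -0.1535, 0.1603]
orientation: [-0.596, 1.867, -1.869]
wrist_force: [-0.4, -0.2, -8.2]
opening: 0.525
```

Run:
```python
from h import *
go((.5104,-.1507,.11,np.radians(125.5)))
```

```text
t 7.5 p [ 0.5096 -0.1535  0.1603] F [-0.4 -0.2 -8.2] T [-0.01  0.03  0.03] open 0.525
tool axes cols [[-0.815, 0.001, 0.579], [-0.579, -0.001, -0.815], [-0.0, -1.0, 0.001]] q7 -0.83
-> (0.5104, -0.1507, 0.11) lin [-0.23  5.03 -0.19]
   turn -0.002 or 3.14
```

>>> play_rows:
  steps:
    - {"linear": [-0.2,0.7,-0.2],"turn": 0}
    - {"linear": [-0.2,1.4,-0.2],"turn": 0}
    - {"linear": [-0.2,2.1,-0.2],"turn": 0}
    - {"linear": [-0.2,2.8,-0.2],"turn": 0}
    - {"linear": [-0.2,3.4,-0.2],"turn": 0}
    - {"linear": [-0.2,3.4,-0.2],"turn": 0}
    - {"linear": [-0.2,3.4,-0.2],"turn": 0}
    - {"linear": [-0.2,3.4,-0.2],"turn": 0}

```text
time_s: 8.3
tool_pos: [0.5107, -0.1499, 0.1267]
orientation: [-0.596, 1.867, -1.868]
wrist_force: [0.2, 0.2, -7.1]
opening: 0.528
```

Run:
```python
from h import *
go((.5104,-.1507,.11,np.radians(125.5)))
```

```text
t 8.3 p [ 0.5107 -0.1499  0.1267] F [ 0.2  0.2 -7.1] T [-0.01  0.03  0.04] open 0.528
tool axes cols [[-0.815, 0.001, 0.58], [-0.58, -0.0, -0.815], [-0.0, -1.0, 0.001]] q7 -0.85
-> (0.5104, -0.1507, 0.11) lin [0.08 1.67 0.05]
   turn -0.001 or 3.141
```

Within a millimetre. I'll lower to just above the cup contact, TCP about 0.097.

>>> play_rows:
  steps:
    - {"linear": [0.1,0.4,0.1],"turn": 0}
    - {"linear": [0.1,0.8,0.1],"turn": 0}
    - {"linear": [0.1,1.2,0.1],"turn": 0}
    - {"linear": [0.1,1.6,0.1],"turn": 0}
    - {"linear": [0.1,2.0,0.1],"turn": 0}
    - {"linear": [0.1,2.4,0.1],"turn": 0}
    - {"linear": [0.1,2.7,0.1],"turn": 0}
    - {"linear": [0.1,2.9,0.1],"turn": 0}

```text
time_s: 9.1
tool_pos: [0.5102, -0.1511, 0.097]
orientation: [-0.597, 1.868, -1.867]
wrist_force: [0.4, 0.7, -5.5]
opening: 0.53
```

Run:
```python
from h import *
go((.5104,-.1507,.092))
```

```text
t 9.1 p [ 0.5102 -0.1511  0.097 ] F [ 0.4  0.7 -5.5] T [-0.01 -0.    0.02] open 0.53
tool axes cols [[-0.815, -0.0, 0.58], [-0.58, 0.0, -0.815], [0.0, -1.0, -0.0]] q7 -0.86
-> (0.5104, -0.1507, 0.092) lin [-0.04  0.5  -0.02]
```

>>> play_rows:
  steps:
    - {"linear": [0,0.1,0],"turn": 0}
    - {"linear": [0,0.2,0],"turn": 0}
    - {"linear": [0,0.3,0],"turn": 0}
    - {"linear": [0,0.4,0],"turn": 0}
    - {"linear": [0,0.5,0],"turn": 0}
    - {"linear": [0,0.6,0],"turn": 0}
    - {"linear": [0,0.7,0],"turn": 0}
    - {"linear": [0,0.8,0],"turn": 0}

```text
time_s: 9.9
tool_pos: [0.5104, -0.1512, 0.0895]
orientation: [-0.597, 1.867, -1.868]
wrist_force: [-4.0, 1.3, 3.6]
opening: 0.528
```

>>> play_rows:
  steps:
    - {"linear": [0,0.05,0],"turn": 0}
    - {"linear": [0,0.1,0],"turn": 0}
    - {"linear": [0,0.15,0],"turn": 0}
    - {"linear": [0,0.2,0],"turn": 0}
    - {"linear": [0,0.2,0],"turn": 0}
    - {"linear": [0,0.2,0],"turn": 0}
    - {"linear": [0,0.2,0],"turn": 0}
    - {"linear": [0,0.2,0],"turn": 0}

```text
time_s: 10.7
tool_pos: [0.5104, -0.1512, 0.0883]
orientation: [-0.597, 1.867, -1.868]
wrist_force: [-5.1, 1.4, 7.5]
opening: 0.531
```

Contact: the bearing force is about 13 N, with a small side force of -5 N in x. I'll ease sideways 0.5 mm and keep pushing slowly.

>>> play_rows:
  steps:
    - {"linear": [0.02,0.03,-0.01],"turn": 0}
    - {"linear": [0.04,0.06,-0.03],"turn": 0}
    - {"linear": [0.04,0.09,-0.03],"turn": 0}
    - {"linear": [0.04,0.12,-0.03],"turn": 0}
    - {"linear": [0.04,0.15,-0.03],"turn": 0}
    - {"linear": [0.04,0.18,-0.03],"turn": 0}
    - {"linear": [0.04,0.2,-0.03],"turn": 0}
    - {"linear": [0.04,0.2,-0.03],"turn": 0}

```text
time_s: 11.5
tool_pos: [0.5104, -0.1512, 0.0865]
orientation: [-0.596, 1.866, -1.868]
wrist_force: [-4.2, 1.4, 7.0]
opening: 0.531
```

>>> play_rows:
  steps:
    - {"linear": [0,0.03,0],"turn": 0}
    - {"linear": [0,0.06,0],"turn": 0}
    - {"linear": [0,0.09,0],"turn": 0}
    - {"linear": [0,0.12,0],"turn": 0}
    - {"linear": [0,0.15,0],"turn": 0}
    - {"linear": [0,0.15,0],"turn": 0}
    - {"linear": [0,0.15,0],"turn": 0}
    - {"linear": [0,0.15,0],"turn": 0}

```text
time_s: 12.3
tool_pos: [0.5104, -0.1513, 0.085]
orientation: [-0.596, 1.866, -1.868]
wrist_force: [-4.5, 1.5, 6.7]
opening: 0.53
```

>>> play_rows:
  steps:
    - {"linear": [0,0.03,0],"turn": 0}
    - {"linear": [0,0.06,0],"turn": 0}
    - {"linear": [0,0.09,0],"turn": 0}
    - {"linear": [0,0.12,0],"turn": 0}
    - {"linear": [0,0.12,0],"turn": 0}
    - {"linear": [0,0.12,0],"turn": 0}
    - {"linear": [0,0.12,0],"turn": 0}
    - {"linear": [0,0.12,0],"turn": 0}

```text
time_s: 13.1
tool_pos: [0.5104, -0.1513, 0.0843]
orientation: [-0.596, 1.866, -1.868]
wrist_force: [-6.7, 1.4, 12.2]
opening: 0.53
```

>>> play_rows:
  steps:
    - {"linear": [0,0.02,0],"turn": 0}
    - {"linear": [0,0.04,0],"turn": 0}
    - {"linear": [0,0.06,0],"turn": 0}
    - {"linear": [0,0.08,0],"turn": 0}
    - {"linear": [0,0.08,0],"turn": 0}
    - {"linear": [0,0.08,0],"turn": 0}
    - {"linear": [0,0.08,0],"turn": 0}
    - {"linear": [0,0.08,0],"turn": 0}

```text
time_s: 13.9
tool_pos: [0.5105, -0.1513, 0.0842]
orientation: [-0.596, 1.866, -1.869]
wrist_force: [-9.8, 2.7, 20.7]
opening: 0.526
```

It has stopped hard at z = 0.0842, the predicted home height, after about 5.6 mm of cup travel. The force is still rising at about 27 N. I'll unload and release.

>>> play_rows:
  steps:
    - {"linear": [0,-0.05,0],"turn": 0}
    - {"linear": [0,-0.1,0],"turn": 0}
    - {"linear": [0,-0.15,0],"turn": 0}
    - {"linear": [0,-0.15,0],"turn": 0}
    - {"linear": [0,-0.15,0],"turn": 0}
    - {"linear": [0,-0.15,0],"turn": 0}
    - {"linear": [0,-0.15,0],"turn": 0}
    - {"linear": [0,-0.15,0],"turn": 0}

```text
time_s: 14.7
tool_pos: [0.5104, -0.1512, 0.0843]
orientation: [-0.596, 1.866, -1.868]
wrist_force: [-4.3, 1.2, 7.5]
opening: 0.527
```

>>> play_rows:
  steps:
    - {"linear": [0,0,0],"turn": 0}
    - {"linear": [0,0,0],"turn": 0}
    - {"linear": [0,0,0],"turn": 0}
    - {"linear": [0,0,0],"turn": 0}
    - {"linear": [0,0,0],"turn": 0}
    - {"linear": [0,0,0],"turn": 0}
    - {"linear": [0,0,0],"turn": 0}
    - {"linear": [0,0,0],"turn": 0}
  claw: -1

```text
time_s: 15.5
tool_pos: [0.5098, -0.1512, 0.0833]
orientation: [-0.597, 1.867, -1.867]
wrist_force: [0.1, 1.1, -0.3]
opening: 1.0
```

>>> play_rows:
  steps:
    - {"linear": [0,-1,0],"turn": 0}
    - {"linear": [0,-2.5,0],"turn": 0}
    - {"linear": [0,-4.5,0],"turn": 0}
    - {"linear": [0,-6.5,0],"turn": 0}
    - {"linear": [0,-8.5,0],"turn": 0}
    - {"linear": [0,-9.5,0],"turn": 0}
    - {"linear": [0,-10,0],"turn": 0}
    - {"linear": [0,-10,0],"turn": 0}

```text
time_s: 16.3
tool_pos: [0.5099, -0.1512, 0.1839]
orientation: [-0.596, 1.867, -1.868]
wrist_force: [1.4, 0.3, -0.4]
opening: 1.002
```

Run:
```python
from h import *
d=cam('wrist');cv2.imwrite('pics/w5.png',d['frame'][...,::-1])
P=pts(d);c=np.array([.510,-.151])
m=(np.linalg.norm(P[...,:2]-c,axis=2)<.021)&(P[...,2]>.105)&(P[...,2]<.13);q=P[m]
A=np.c_[q[:,:2]-c,np.ones(len(q))];s=np.linalg.lstsq(A,q[:,2],rcond=None)[0];print('block top plane slope,z',s,len(q))
go((.510,-.151,.2))
```

```text
block top plane slope,z [-0.00038229 -0.00061622  0.11731956] 3388
t 16.35 p [ 0.5096 -0.1512  0.1831] F [-0.2 -0.7 -0.8] T [ 0.03  0.01 -0.01] open 1.001
tool axes cols [[-0.815, -0.0, 0.58], [-0.58, -0.0, -0.815], [0.0, -1.0, -0.0]] q7 -0.82
-> (0.51, -0.151, 0.2) lin [-0.04 -1.69  0.01]
```

View pics/w5.png

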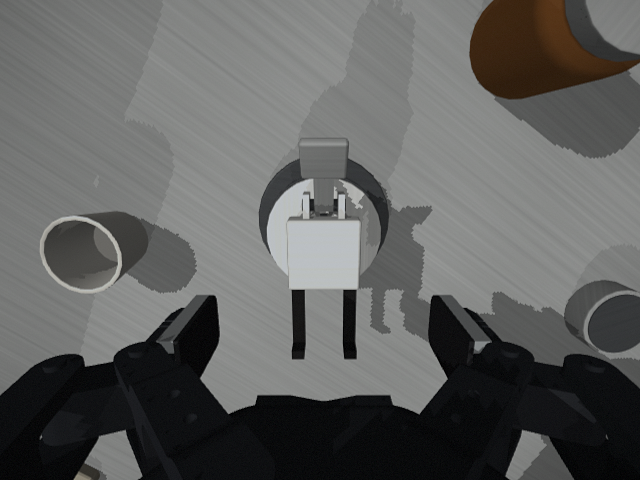

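The rest sits level: block-top slope is under 0.001 and its height of 0.1173 equals plate plus 62 mm, so it is home. The lever pad is at about (324,158). I'll shut the fingers and move over the pad.

>>> play_rows:
  steps:
    - {"linear": [-1.5,0,0],"turn": 0}
    - {"linear": [-3,0,0],"turn": 0}
    - {"linear": [-4.5,0,0],"turn": 0}
    - {"linear": [-6.1,0,0],"turn": 0}
    - {"linear": [-6.1,0,0],"turn": 0}
    - {"linear": [-6.1,1,0],"turn": 0}
    - {"linear": [-6.1,2,0],"turn": 0}
    - {"linear": [-6.1,3,0],"turn": 0}
  claw: 1

```text
time_s: 17.15
tool_pos: [0.5588, -0.1164, 0.152]
orientation: [-0.597, 1.868, -1.868]
wrist_force: [0.0, -0.7, -0.1]
opening: -0.002
```

Run:
```python
from h import *
h=np.array([.814,.581]);go(*[(*(np.array([.5100,-.151])+a*h),z) for a,z in((.060,.14),(.07,.107))])
```

```text
t 17.15 p [ 0.5588 -0.1164  0.152 ] F [ 0.  -0.7 -0.1] T [-0.01 -0.03  0.  ] open -0.002
tool axes cols [[-0.815, -0.001, 0.579], [-0.579, -0.0, -0.815], [0.001, -1.0, -0.0]] q7 -0.94
-> (np.float64(0.55884), np.float64(-0.11614), 0.14) lin [-0.02  1.2  -0.01]
-> (np.float64(0.56698), np.float64(-0.11033), 0.107) lin [-1.02  4.5  -0.01]
```

>>> play_rows:
  steps:
    - {"linear": [0,0.4,0],"turn": 0}
    - {"linear": [0,0.8,0],"turn": 0}
    - {"linear": [0,1.2,0],"turn": 0}
    - {"linear": [-0.1,1.5,0],"turn": 0}
    - {"linear": [-0.2,1.8,0],"turn": 0}
    - {"linear": [-0.3,2.1,0],"turn": 0}
    - {"linear": [-0.4,2.3,0],"turn": 0}
    - {"linear": [-0.5,2.5,0],"turn": 0}

```text
time_s: 17.95
tool_pos: [0.5665, -0.1113, 0.1307]
orientation: [-0.591, 1.863, -1.865]
wrist_force: [5.1, 5.4, 10.8]
opening: 0.0
```

>>> play_rows:
  steps:
    - {"linear": [-0.1,0.2,0],"turn": 0}
    - {"linear": [-0.1,0.4,0],"turn": 0}
    - {"linear": [-0.2,0.6,0],"turn": 0}
    - {"linear": [-0.2,0.8,0],"turn": 0}
    - {"linear": [-0.3,1.0,0],"turn": 0}
    - {"linear": [-0.3,1.2,0],"turn": 0}
    - {"linear": [-0.4,1.3,0],"turn": 0}
    - {"linear": [-0.4,1.4,0],"turn": 0}

```text
time_s: 18.75
tool_pos: [0.5684, -0.1101, 0.1156]
orientation: [-0.594, 1.865, -1.867]
wrist_force: [2.1, 1.8, 5.9]
opening: -0.002
```

Lever moving at about 6 N. I'll press down to the stop.

>>> play_rows:
  steps:
    - {"linear": [0,0.1,0],"turn": 0}
    - {"linear": [0,0.2,0],"turn": 0}
    - {"linear": [0,0.3,0],"turn": 0}
    - {"linear": [0,0.4,0],"turn": 0}
    - {"linear": [0,0.5,0],"turn": 0}
    - {"linear": [0,0.6,0],"turn": 0}
    - {"linear": [0,0.7,0],"turn": 0}
    - {"linear": [0,0.75,0],"turn": 0}

```text
time_s: 19.55
tool_pos: [0.5689, -0.1097, 0.1084]
orientation: [-0.592, 1.864, -1.866]
wrist_force: [2.9, 2.4, 5.6]
opening: -0.003
```

>>> play_rows:
  steps:
    - {"linear": [0,0.03,0],"turn": 0}
    - {"linear": [0,0.06,0],"turn": 0}
    - {"linear": [0,0.09,0],"turn": 0}
    - {"linear": [0,0.12,0],"turn": 0}
    - {"linear": [0,0.14,0],"turn": 0}
    - {"linear": [0,0.14,0],"turn": 0}
    - {"linear": [0,0.14,0],"turn": 0}
    - {"linear": [0,0.14,0],"turn": 0}

```text
time_s: 20.35
tool_pos: [0.569, -0.1096, 0.1071]
orientation: [-0.592, 1.864, -1.866]
wrist_force: [2.8, 2.2, 4.9]
opening: -0.0
```

>>> play_rows:
  steps:
    - {"linear": [0,0.03,0],"turn": 0}
    - {"linear": [0,0.06,0],"turn": 0}
    - {"linear": [0,0.09,0],"turn": 0}
    - {"linear": [0,0.12,0],"turn": 0}
    - {"linear": [0,0.12,0],"turn": 0}
    - {"linear": [0,0.12,0],"turn": 0}
    - {"linear": [0,0.12,0],"turn": 0}
    - {"linear": [0,0.12,0],"turn": 0}

```text
time_s: 21.15
tool_pos: [0.5691, -0.1096, 0.1061]
orientation: [-0.592, 1.864, -1.866]
wrist_force: [3.6, 3.2, 7.5]
opening: -0.003
```

>>> play_rows:
  steps:
    - {"linear": [0,0.02,0],"turn": 0}
    - {"linear": [0,0.04,0],"turn": 0}
    - {"linear": [0,0.06,0],"turn": 0}
    - {"linear": [0,0.06,0],"turn": 0}
    - {"linear": [0,0.06,0],"turn": 0}
    - {"linear": [0,0.06,0],"turn": 0}
    - {"linear": [0,0.06,0],"turn": 0}
    - {"linear": [0,0.06,0],"turn": 0}

```text
time_s: 21.95
tool_pos: [0.5692, -0.1096, 0.1059]
orientation: [-0.592, 1.863, -1.866]
wrist_force: [2.0, 2.7, 10.5]
opening: -0.002
```

>>> play_rows:
  steps:
    - {"linear": [0,0.02,0],"turn": 0}
    - {"linear": [0,0.04,0],"turn": 0}
    - {"linear": [0,0.05,0],"turn": 0}
    - {"linear": [0,0.05,0],"turn": 0}
    - {"linear": [0,0.05,0],"turn": 0}
    - {"linear": [0,0.05,0],"turn": 0}
    - {"linear": [0,0.05,0],"turn": 0}
    - {"linear": [0,0.05,0],"turn": 0}

```text
time_s: 22.75
tool_pos: [0.5694, -0.1096, 0.1058]
orientation: [-0.591, 1.863, -1.867]
wrist_force: [0.6, 2.6, 13.3]
opening: 0.002
```

>>> play_rows:
  steps:
    - {"linear": [0,-0.2,0],"turn": 0}
    - {"linear": [0,-0.6,0],"turn": 0}
    - {"linear": [0,-2,0],"turn": 0}
    - {"linear": [0,-4,0],"turn": 0}
    - {"linear": [1.5,-6,0],"turn": 0}
    - {"linear": [4,-8,0],"turn": 0}
    - {"linear": [7,-8,0],"turn": 0}
    - {"linear": [7,-8,0],"turn": 0}

```text
time_s: 23.55
tool_pos: [0.5076, -0.1545, 0.1845]
orientation: [-0.594, 1.868, -1.873]
wrist_force: [0.3, 0.7, 0.3]
opening: 0.001
```

Run:
```python
from h import *
d=cam('wrist');cv2.imwrite('pics/w6.png',d['frame'][...,::-1])
P=pts(d);c=np.array([.510,-.151]);h=np.array([.814,.581])
def pl(c,r,lo,hi):
    m=(np.linalg.norm(P[...,:2]-c,axis=2)<r)&(P[...,2]>lo)&(P[...,2]<hi);q=P[m]
    return np.linalg.lstsq(np.c_[q[:,:2]-c,np.ones(len(q))],q[:,2],rcond=None)[0],len(q)
print('block',pl(c,.02,.105,.13))
s,n=pl(c+.072*h,.010,.095,.125);print('pad',s,n,'slope along lever',s[:2]@h)
ctrl.sense()
go((.51,-.151,.2))
```

```text
block (array([-0.01128287, -0.0080832 ,  0.11741679]), 3108)
pad [-0.01612597 -0.00592014  0.10633888] 917 slope along lever -0.01656614340437894
t 23.6 p [ 0.5088 -0.1529  0.1842] F [ 1.3  0.7 -0.1] T [ 0.   -0.03  0.  ] open -0.001
tool axes cols [[-0.816, 0.001, 0.577], [-0.577, -0.001, -0.816], [0.0, -1.0, 0.002]] q7 -0.82
-> (0.51, -0.151, 0.2) lin [-0.21 -1.58 -0.08]
```

View pics/w6.png

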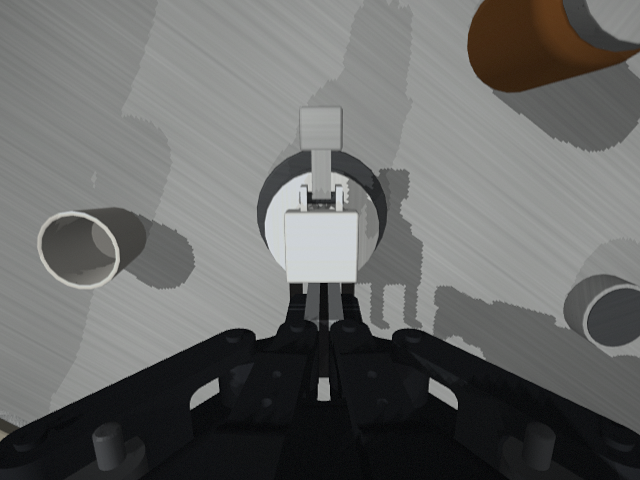

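The lever is level (pad within 0.003 rad of the block top), the rest tilts by only about 0.014 rad, and the gripper is clear. Handing in.

```bash
python3 -c "
from h import *
print(job.finish_job())"
```

```text
the job is handed in; nothing more can be done
None
```

The portafilter rest is on the ball stand, pushed home with its latch lever fully down. I handed the job in at about 24 s of the 69 s allowed; no verdict was reported.

- **Seating:** I gripped the block, lowered the socket over the ball and pushed through the cup at about 13 N for roughly 5.6 mm. It stopped hard at the predicted height, and the push peaked at about 27 N. After I let go, the block top measured level at 117 mm, which is the plate height plus 62 mm, so it was home.
- **Latch:** I pressed the lever with shut fingers at about 6 N to its stop, ending at 13 N, then backed the gripper clear.
- **Last checks:** The pad top was at 106 mm and parallel to the block within 0.003 rad, so the lever is fully down.
- **Tilt:** The last image gave a tilt of about 0.014 rad, against under 0.001 before latching. That is well inside the 0.06 limit and may partly be the arm still settling.
- **Other objects:** I did not measure the bystanders again at the end. No move went near them, and those visible in the last image looked undisturbed.

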